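# One stroke of the cup feeder

## Robot

A 6-joint arm with a two-finger parallel gripper is mounted at the origin on a cart in front of the work surface, level with it; the furniture and walls round the work are solid. World frame = base frame: x ahead of the robot, y to its left, z up, the work surface at z = 0. Lengths are in m, angles in degrees, forces in N, time in s.
With the tool pointing down it reaches from about 0.375 to 0.9 m from the base axis. Payload 3.1 kg.
Tool frame: the origin (TCP) lies midway between the tips of the shut fingers; the grasp point (between the pads) lies bot.hold_point_z behind it (bot.hold_point_z is the distance from the TCP to the grasp point, in m); z points along the fingers, y is the direction in which the jaws open and shut (so a half turn about z gives the same grasp; the last joint's range is limited). The gripper opens to 87 mm and grips with 3 to 60 N. Pads are 19 mm wide; open, the fingers measure 117 mm over their backs; the gripper's body (75 mm by 190 mm) begins 51 mm behind the grasp point.
Start: joints at [64.315, 30.224, 82.088, -0, 67.689, -10.227], TCP at [0.167, 0.602, 0.223] pointing down, gripper open.
Joint ranges: [-176.69, 176.69], [-43.24, 126.21], [12.49, 139.97], [-82, 262], [0, 151.66], [-163.58, 163.58]. Speed limits (degrees/s): [159.86, 159.86, 180, 180, 180, 180].

## Interface

Orientations are given as a 3x3 rotation matrix whose columns are the frame's x, y, z axes.
In Python, from rig import bot, vision, order gives the robot as it stands. The module is installed in compiled form; this text tells all that it offers.
- The arm moves only by the tool move_arm, never from a script. Its argument "moves" is a list of rows, each an object of numbers: "hand": the finger opening in mm, from 0 to 87; "x", "y", "z": the shift along the tool's x, y, z in units of 25 mm (1.0 is 25 mm); "wx", "wy", "wz": the turn, a rotation vector about the tool's x, y, z in degrees. In form: [{"hand": .., "x": .., "y": .., "z": .., "wx": .., "wy": .., "wz": ..}, ...]. A call has 1 to 20 rows; each row shifts and turns the commanded pose from where the row before left it, along the tool's axes as they then stand; what a row does not reach is not made up. A row lasts 1/10 s, in which the tool goes at most 50 mm and 8.59 degrees, less where a joint would pass 70% of its speed; a pose out of reach is approached as far as the arm can. A call is refused whole if a number of a shift passes 1 or a number of a turn 8.59, either way. A call with a gripper value outside its range is refused whole. The fingers move at their own pace and stop on an object; the grip force is fixed at half the most. Time passes only in rows, so rows that do not move let the fingers close. It gives the time, the measured TCP pose, the force and the opening at its end, in the units of the state.
- bot.read_state(): the state, without advancing time (a new reading comes with each control period).
- vision.capture(name): name is "scene" or "top" or "wrist"; returns a dict with "image" (480x640x3 uint8, red, green, blue), "z_map" (480x640 float32, m along the optical axis (not along the pixel's ray), 0 where there is no reading), "fx", "fy", "cx", "cy" (pixels), "pose" (4x4, takes a point from camera to world coordinates); the wrist camera has in their place "hand_eye" (4x4, takes a point from camera to tool coordinates, whose origin is the TCP and whose axes are the flange's). Camera axes: x right, y down, z forward; pixel columns grow to the right and rows downward; lengths in m; the calibration is good to about 2 mm. A picture is of the moment at which its call begins: read the wrist's pose just before it.
- order.hand_in(): hands the job in, once; it reports no verdict.
The state is a dict: "time_s": time; "joint_positions": joint angles; "qvel": joint speeds; "tau": joint torques, N m; "position": TCP position; "tcp_rot": TCP orientation; "force": force on the tool from outside, world axes, zero at the start; "moment": the same for the moment, N m; "opening": opening from 0.0 (shut) to 1.0 (fully open).
Only numpy, scipy, OpenCV 4.12 (cv2) and the standard library are available. Lean on these libraries where they do the work, as an engineer would, in place of code of your own. Each camera call takes 0.05 s, during which the arm holds its last target.

## Task

Two hand-cranked cup feeders stand on the bench. On the one loaded with the yellow-lidded cup, turn the flywheel by its upright black handle through exactly one full revolution clockwise as seen from above, so that the pusher makes one stroke and delivers the cup, and the handle stands back at the red pointer; then let go. Leave the other feeder with its blue-lidded cup alone.

Things in the scene. Friction and masses are not known exactly. Their poses are not given: they have to be found in the camera images.
- handle_yellow (a point): grip point of the upright black handle on the flywheel of the feeder holding the yellow-lidded cup. The handle is a round grip 21 to 23 mm in diameter that spins freely on its own upright pin, so a gripper can hold it without turning; it stands 52 mm tall, its top 18 mm above this point and its foot 34 mm below it (flange and wheel face begin there, some 4 mm lower over the wheel). It circles the axle at a radius of 45 mm. The handle's top is about 164 mm above the bench.
- axle_yellow (a point): top of the vertical axle of the same flywheel, the fixed centre of the handle's circle, 114 mm above the bench. The flywheel is a dark steel disc of 124 mm diameter and 16 mm thickness, face 108 mm above the bench, with a yellow arrow showing clockwise, lying on a white gearbox of 140 x 130 mm, 85 mm high. This point's +x axis points from the axle along the lane towards the delivery end; the red home pointer stands on the opposite side (-x) of the axle, at the rim.
- flywheel_yellow (a joint): angle of that flywheel in rad, growing clockwise seen from above; 0 when the handle stands at the red home pointer, 6.283 after one full revolution. It starts within 0.12 of 0. It can turn from 0.35 below 0 to 1.3 past the full revolution; nothing stops it at the full revolution itself. It is stiff (about 3 N at the handle) and stays where it is left.
- pusher_yellow (a joint): travel in m of that feeder's black pusher along the lane, geared to the flywheel: 0.070 forward for each clockwise revolution, in proportion to the angle. At the start it stands at about 0, some 4 mm behind the cup; at 0.070 the cup is delivered.
- cup_yellow_centre (a point): centre, half-way up, of the plastic cup with a yellow lid, 54 mm diameter, 60 mm tall, standing at the start in the lane 126 mm from the flywheel axle, between two low steel rails; its z axis is the cup's upright axis
- out_yellow (a point): point in the lane 192 mm from the axle, over the green field at the delivery end of the yellow cup's feeder: the place of the delivered cup's centre
- flywheel_blue (a joint): angle in rad of the flywheel of the other, identical feeder, which holds the blue-lidded cup; not to be turned
- cup_blue_centre (a point): centre, half-way up, of the cup with a blue lid, 54 mm diameter, 60 mm tall, in the lane of the other feeder; to be left there
Things that resemble listed ones, but are neither listed nor needed, are in the scene too. There is more than one size of the part that bears cup_yellow_centre; the job needs the largest.

How it is judged (in metres and radians):
At the end, for the whole second after the job is handed in: The yellow cup's flywheel rests one full clockwise revolution on, its handle within 0.26 rad of the red pointer, its pusher advanced 70 mm within 8 mm; the yellow cup stands upright within 18 mm of the delivered place; the blue cup is within 15 mm of its start, its flywheel within 0.3 rad of home (value of joint flywheel_yellow between 6.023 and 6.543 rad and velocity of joint flywheel_yellow between -0.1 and 0.1 rad/s and value of joint pusher_yellow between 0.062 and 0.078 m and horizontal distance between cup_yellow_centre and out_yellow below 0.018 m and angle between cup_yellow_centre's own z axis and vertical below 0.17 rad and distance of cup_blue_centre from where it was at the start of the episode below 0.015 m and value of joint flywheel_blue between -0.3 and 0.3 rad); the robot touches nothing.
It fails at once if the other feeder's flywheel is turned, or its blue-lidded cup moved by more than 20 mm (value of joint flywheel_blue above 0.4 rad or distance of cup_blue_centre from where it was at the start of the episode above 0.02 m).
It also fails if it takes over 45 s, if anything falls off the work surface, if the arm or the gripper's body presses on something with over 40 N, if the wrist force passes 120 N, or if a joint passes its speed limit or range.

## Working session

There is one attempt and no reset: what is moved stays moved. The work goes in short steps, Python scripts to look and compute and a tool call to move; the robot and the scene stay as the last step left them, time stands still between calls to the robot, and variables do not carry over. Pictures are saved under pics/ and viewed, and the job is handed in when it is done.

Besides the shell and the picture viewer there is one more tool, called after ">>>" by a JSON object that holds its "op" and its "data". move_arm: Moves the arm, as the interface text tells. Its arguments: {"type":"object","properties":{"moves":{"type":"array"}},"required":["moves"]}

```bash
mkdir -p pics
python3 - <<'E'
from rig import bot,vision
import cv2,numpy as np,pickle
s=bot.read_state();print(s, bot.hold_point_z)
for n in("scene","top","wrist"):
    c=vision.capture(n);pickle.dump(c,open(n+".pkl","wb"))
    cv2.imwrite(f"pics/{n}0.png",c["image"][...,::-1])
    print(n,c["fx"],c["cx"],c["cy"],c.get("pose",c.get("hand_eye")))
E
```

```text
{'time_s': 0.0, 'joint_positions': array([ 6.43158382e+01,  3.02800580e+01,  8.21565872e+01, -8.65506761e-04,
        6.76867647e+01, -1.02289852e+01]), 'qvel': array([-0.0337107 ,  0.02723013, -0.02856936, -0.00802288,  0.03196002,
       -0.0606905 ]), 'tau': array([-2.81178473e-04, -4.40039885e+01, -1.76592278e+01,  6.31993543e-02,
        5.81317884e-02, -1.44913092e-04]), 'position': array([0.16622738, 0.60173815, 0.22155879]), 'tcp_rot': array([[-9.63840586e-01,  2.66477911e-01, -9.20931273e-04],
       [ 2.66479248e-01,  9.63838689e-01, -1.94715223e-03],
       [ 3.68756133e-04, -2.12215342e-03, -9.99997680e-01]]), 'force': array([0.35022658, 0.37650885, 0.30534159]), 'moment': array([0.00357432, 0.01573246, 0.0196285 ]), 'opening': 0.9989387425203605} 0.0187
scene 509.5073706299749 323.5327041567677 231.86438194527133 [[ 0.55625121 -0.47763905  0.68003347 -0.3313477 ]
 [-0.83079178 -0.33856034  0.44177133 -0.44526857]
 [ 0.01922512 -0.81070206 -0.5851432   0.77287793]
 [ 0.          0.          0.          1.        ]]
top 496.3153627147798 314.1579023474416 241.70083909111392 [[ 0.01661461 -0.99261849  0.12013531  0.3169933 ]
 [-0.99985481 -0.01694869 -0.00175952  0.07286299]
 [ 0.00378267 -0.12008863 -0.99275597  1.32000059]
 [ 0.          0.          0.          1.        ]]
wrist 349.237845626422 319.3834261243681 237.60764771403345 [[-4.17342887e-04 -9.60947857e-01 -2.76729186e-01  7.53455509e-02]
 [ 9.99999876e-01 -4.76677405e-04  1.47144925e-04  7.85513653e-04]
 [-2.73309150e-04 -2.76729090e-01  9.60947936e-01 -1.62355219e-01]
 [ 0.00000000e+00  0.00000000e+00  0.00000000e+00  1.00000000e+00]]
```

View pics/top0.png

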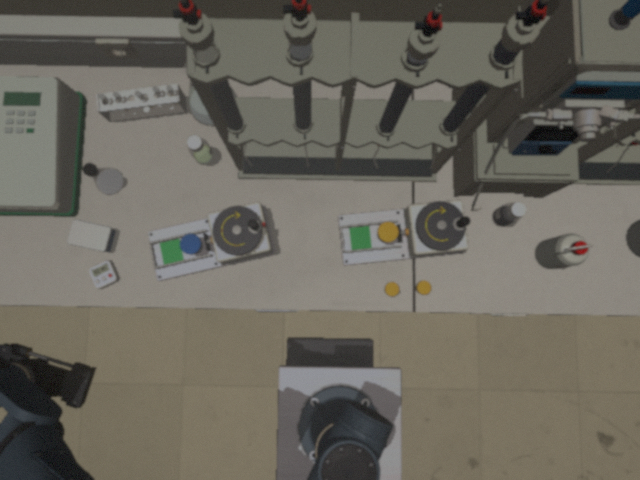

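View pics/scene0.png

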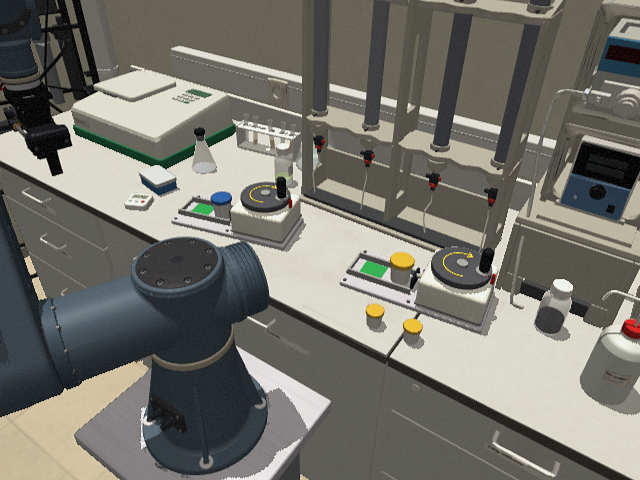

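The top view shows two feeders. The yellow cup is at top px (388,231), with its wheel at (441,227) and black handle at about (462,222). The blue cup is at (191,243), with its handle at about (253,226). Two small yellow-lidded cups at (392,289) and (424,288) are lookalikes. The black-capped bottle at (512,212) could be mistaken for the handle. I choose the right-hand feeder; next I'll crop and measure.

```bash
cat > h.py <<'E'
import numpy as np
def cloud(c):
    z=c["z_map"];v,u=np.indices(z.shape)
    p=np.stack([(u-c["cx"])/c["fx"]*z,(v-c["cy"])/c["fy"]*z,z],-1)
    T=c["pose"];return p@T[:3,:3].T+T[:3,3]
E
python3 - <<'E'
import pickle,cv2,numpy as np
from h import *
a=[]
for n,(u0,u1,v0,v1) in {"top":(330,480,190,275),"scene":(335,505,235,330)}.items():
    c=pickle.load(open(n+".pkl","rb"));W=cloud(c);im=c["image"]
    cv2.imwrite(f"pics/{n}c.png",cv2.resize(im[v0:v1,u0:u1,::-1],None,fx=4.5,fy=4.5,interpolation=cv2.INTER_CUBIC))
    P=W[v0:v1,u0:u1].reshape(-1,3);C=im[v0:v1,u0:u1].reshape(-1,3).astype(int)
    ok=np.isfinite(P).all(1)&(c["z_map"][v0:v1,u0:u1].ravel()>0);P=P[ok];C=C[ok]
    print(n,"bench",np.median(P[np.abs(P[:,2])<.01][:,2]))
    w=P[(abs(P[:,2]-.108)<.006)];
    (x,y),r=cv2.minEnclosingCircle(w[:,:2].astype(np.float32)*1000)
    print("wheel",len(w),w.mean(0),x,y,r)
    h=P[(P[:,2]>.135)];ht=P[P[:,2]>.155];print("handle",len(h),np.median(h,0),len(ht),ht.mean(0),h[:,2].max(),h.min(0),h.max(0))
    m=(C[:,0]>150)&(C[:,1]>100)&(C[:,2]<90)&(P[:,2]>.04)&(P[:,2]<.085);print("lid",m.sum(),P[m].mean(0))
    m=(C[:,1]>C[:,0]+50)&(C[:,1]>C[:,2]+50);print("green",m.sum(),P[m].mean(0))
    m=(C[:,0]>C[:,1]+70)&(C[:,0]>C[:,2]+50)&(abs(C[:,1]-C[:,2])<40);print("red",m.sum(),P[m].mean(0) if m.any() else 0)
E
```

```text
top bench 0.001219609103240371
wheel 1810 [ 0.5105383  -0.23951718  0.10822941] 530.3781127929688 -266.05224609375 92.74082946777344
handle 104 [ 0.51266344 -0.28366512  0.16175537] 76 [ 0.51383849 -0.28582388  0.16268284] 0.16806895635452013 [ 0.50365108 -0.29803415  0.13522128] [ 0.52512528 -0.27554297  0.16806896]
lid 0 [nan nan nan]
green 2 [ 0.48941196 -0.04417465  0.01514055]
red 0 0
scene bench 0.00186562774148058
wheel 1709 [ 0.50273982 -0.23861148  0.10859797] 512.2933349609375 -243.1427764892578 65.84349060058594
handle 191 [ 0.50811559 -0.28566708  0.15592328] 100 [ 0.51117816 -0.28505534  0.16185695] 0.1667201714941925 [ 0.50191649 -0.2957961   0.13501661] [ 0.52326859 -0.27292451  0.16672017]
lid 606 [ 0.41834199 -0.14416191  0.05602905]
green 283 [ 0.49687651 -0.04807339  0.0135636 ]
red 32 [ 0.51628976 -0.30611865  0.0992919 ]<stdin>:14: RuntimeWarning: Mean of empty slice.
  ret = um.true_divide(
```

View pics/topc.png

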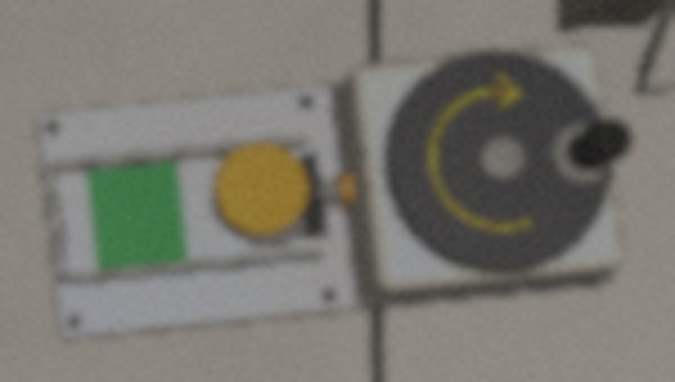

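View pics/scenec.png

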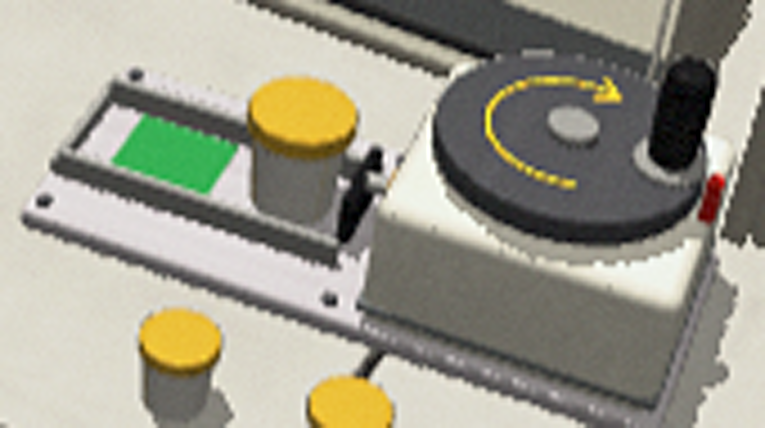

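The crops confirm it. The largest yellow cup sits in the right feeder's lane, with the wheel arrow clockwise and the handle beside the red pointer at the right rim. Next I'll refine the axle, handle and lane axis.

Run:
```python
import pickle,cv2,numpy as np
from h import *
def ray(c,u,v,z):
    T=c["pose"];d=T[:3,:3]@np.array([(u-c["cx"])/c["fx"],(v-c["cy"])/c["fy"],1]);o=T[:3,3];return o+d*(z-o[2])/d[2]
for n,boxw,lid in (("top",(410,472,198,256),(370,400,218,246)),("scene",(428,500,240,300),(386,416,250,290))):
    c=pickle.load(open(n+".pkl","rb"));W=cloud(c);im=c["image"].astype(int)
    u0,u1,v0,v1=boxw
    P=W[v0:v1,u0:u1].reshape(-1,3)
    # wheel points on face; circle fit known radius .062 by dense boundary
    C=im[v0:v1,u0:u1].reshape(-1,3)
    w=P[(abs(P[:,2]-.108)<.005)&(C.max(1)<135)]
    (x,y),r=cv2.minEnclosingCircle(w[:,:2].astype(np.float32)*1000);print(n,"wheel",len(w),x,y,r)
    k=P[(abs(P[:,2]-.114)<.003)&(C.min(1)>125)&(np.hypot(P[:,0]-.507,P[:,1]+.24)<.025)]
    print("knob",len(k),k.mean(0) if len(k) else 0)
    h=P[P[:,2]>.128]
    from scipy.optimize import least_squares
    s=h[h[:,2]<.158]
    print("handle side",len(s)); 
    if len(s)>8:
        f=least_squares(lambda q:np.hypot(s[:,0]-q[0],s[:,1]-q[1])-.011,[.513,-.285],loss="soft_l1",f_scale=.001);print(f.x*1000,np.std(f.fun))
    t=h[h[:,2]>.161];print("handle top",len(t),t.mean(0))
    u0,u1,v0,v1=lid;P=W[v0:v1,u0:u1].reshape(-1,3);C=im[v0:v1,u0:u1].reshape(-1,3)
    m=(C[:,0]>C[:,2]+60)&(C[:,0]>C[:,1])&(C[:,1]>C[:,2]+30)&(P[:,2]>.057);print("lid",m.sum(),P[m].mean(0) if m.any() else 0)
    print("range",P[:,2].max())
    g=(im[...,1]>im[...,0]+40)&(im[...,1]>im[...,2]+30); g[:,:320]=0;print("green",g.sum(),W[g].mean(0) if g.any() else 0)
print(ray(pickle.load(open("top.pkl","rb")),441.8,224.9,.114))
```

```text
top wheel 1738 510.55718994140625 -242.0432586669922 62.32779312133789
knob 0 0
handle side 38
[ 514.73817736 -286.88749885] 0.0006495854545394393
handle top 71 [ 0.4781963  -0.22055327  0.37561844]
lid 311 [ 0.49600512 -0.1145677   0.08002708]
range 1.3200005933933017
green 384 [ 0.48776714 -0.05069118  0.01906224]
scene wheel 1475 510.0997314453125 -243.20828247070312 64.87732696533203
knob 58 [ 0.51121968 -0.23927668  0.1145236 ]
handle side 140
[ 515.69677578 -283.92171191] 0.0012690363809123321
handle top 85 [ 0.3045449  -0.32439672  0.314283  ]
lid 358 [ 0.49160617 -0.11613998  0.0735376 ]
range 0.7728779335031645
green 293 [ 0.49317683 -0.04963121  0.01652693]
[ 0.50992241 -0.24255452  0.114     ]
```

Run:
```python
import pickle,numpy as np
from h import *
for n in("top","scene"):
    c=pickle.load(open(n+".pkl","rb"));W=cloud(c);P=W[c["z_map"]>0]
    for y in np.arange(-.45,.75,.1):
        m=(abs(P[:,1]-y)<.05)&(P[:,2]>.17)&(P[:,0]>.3)&(P[:,2]<1)
        q=P[m];print(n,round(y,2),m.sum(),q[:,0].min() if len(q) else 0, q[np.argmin(q[:,0])] if len(q) else 0)
```

```text
top -0.45 5873 0.4423772771763358 [ 0.44237728 -0.49547993  0.20785091]
top -0.35 15168 0.6049234238233726 [ 0.60492342 -0.37923869  0.17645335]
top -0.25 7040 0.6422770294192801 [ 0.64227703 -0.29968895  0.34786868]
top -0.15 6062 0.6634042532695008 [ 0.66340425 -0.15632046  0.24025582]
top -0.05 8059 0.6627135500960502 [ 0.66271355 -0.02135971  0.5512626 ]
top 0.05 7737 0.6605237101943888 [0.66052371 0.01327913 0.55849676]
top 0.15 6727 0.662924854622469 [0.66292485 0.11302673 0.55659327]
top 0.25 7419 0.6605324789313856 [0.66053248 0.27260221 0.55541856]
top 0.35 519 0.8378485729506275 [0.83784857 0.37358355 0.19908922]
top 0.45 1984 0.924014453972962 [0.92401445 0.49342864 0.20242938]
top 0.55 2134 0.9127221192149664 [0.91272212 0.53824215 0.18902993]
top 0.65 1920 0.9247412398263106 [0.92474124 0.65151092 0.20032597]
scene -0.45 8064 0.44177745156502923 [ 0.44177745 -0.49433918  0.20161182]
scene -0.35 11907 0.6017031631745762 [ 0.60170316 -0.33521785  0.17685749]
scene -0.25 11285 0.6088633651346375 [ 0.60886337 -0.29986486  0.17064981]
scene -0.15 4723 0.6620017857064654 [ 0.66200179 -0.15346358  0.5567548 ]
scene -0.05 7749 0.6609874138812615 [ 0.66098741 -0.08988998  0.55859028]
scene 0.05 7856 0.6597666981380486 [0.6597667  0.01545054 0.55745617]
scene 0.15 3126 0.661564623879436 [0.66156462 0.18193501 0.24066223]
scene 0.25 5937 0.6596408348651467 [0.65964083 0.27216282 0.2418952 ]
scene 0.35 2952 0.9226638046852398 [0.9226638  0.30399737 0.19891671]
scene 0.45 167 0.9230608544887007 [0.92306085 0.49312202 0.20336893]
scene 0.55 2358 0.9094339361521493 [0.90943394 0.57054057 0.19700676]
scene 0.65 2087 0.920719372955705 [0.92071937 0.62412317 0.21200248]
```

Run:
```python
import pickle,numpy as np
from h import *
for n in("top","scene"):
    c=pickle.load(open(n+".pkl","rb"));W=cloud(c);P=W[c["z_map"]>0]
    for z in np.arange(.05,.6,.05):
        m=(P[:,1]>-.39)&(P[:,1]<-.2)&(P[:,2]>z)&(P[:,2]<=z+.05)&(P[:,0]>.57)&(P[:,0]<.68)
        q=P[m];
        if len(q): o=np.argsort(q[:,0])[:1]; print(n,round(z,2),len(q),q[o].round(3),q.min(0).round(3),q.max(0).round(3))
im=pickle.load(open("scene.pkl","rb"))["image"]
import cv2
cv2.imwrite("pics/obs.png",cv2.resize(im[130:360,440:640,::-1],None,fx=2.6,fy=2.6))
```

```text
top 0.05 419 [[ 0.57  -0.213  0.085]] [ 0.57 -0.39  0.05] [ 0.68  -0.202  0.099]
top 0.1 446 [[ 0.57  -0.235  0.11 ]] [ 0.57 -0.39  0.1 ] [ 0.679 -0.228  0.15 ]
top 0.15 799 [[ 0.602 -0.328  0.153]] [ 0.602 -0.39   0.15 ] [ 0.68  -0.242  0.2  ]
top 0.2 1054 [[ 0.607 -0.321  0.201]] [ 0.607 -0.39   0.2  ] [ 0.68 -0.2   0.25]
top 0.25 329 [[ 0.628 -0.317  0.252]] [ 0.628 -0.39   0.25 ] [ 0.68  -0.206  0.3  ]
top 0.3 302 [[ 0.635 -0.309  0.304]] [ 0.635 -0.39   0.3  ] [ 0.68  -0.242  0.35 ]
top 0.35 216 [[ 0.641 -0.302  0.352]] [ 0.641 -0.39   0.35 ] [ 0.68  -0.242  0.4  ]
top 0.4 302 [[ 0.639 -0.375  0.449]] [ 0.639 -0.39   0.4  ] [ 0.68  -0.242  0.45 ]
top 0.45 620 [[ 0.64  -0.375  0.451]] [ 0.64 -0.39  0.45] [ 0.68  -0.242  0.5  ]
top 0.5 391 [[ 0.665 -0.223  0.55 ]] [ 0.665 -0.39   0.5  ] [ 0.68  -0.201  0.55 ]
top 0.55 354 [[ 0.661 -0.249  0.558]] [ 0.661 -0.382  0.55 ] [ 0.68  -0.2    0.572]
scene 0.05 886 [[ 0.571 -0.298  0.085]] [ 0.571 -0.39   0.05 ] [ 0.679 -0.234  0.1  ]
scene 0.1 1079 [[ 0.57  -0.22   0.107]] [ 0.57 -0.39  0.1 ] [ 0.68 -0.22  0.15]
scene 0.15 1327 [[ 0.599 -0.328  0.151]] [ 0.599 -0.39   0.15 ] [ 0.68 -0.24  0.2 ]
scene 0.2 1278 [[ 0.606 -0.367  0.2  ]] [ 0.606 -0.39   0.2  ] [ 0.68 -0.2   0.25]
scene 0.25 634 [[ 0.629 -0.315  0.251]] [ 0.629 -0.39   0.25 ] [ 0.68  -0.226  0.3  ]
scene 0.3 649 [[ 0.634 -0.304  0.301]] [ 0.634 -0.39   0.3  ] [ 0.68  -0.239  0.35 ]
scene 0.35 340 [[ 0.64  -0.298  0.355]] [ 0.64 -0.39  0.35] [ 0.68 -0.24  0.4 ]
scene 0.4 562 [[ 0.639 -0.373  0.448]] [ 0.639 -0.39   0.4  ] [ 0.68 -0.24  0.45]
scene 0.45 676 [[ 0.636 -0.372  0.451]] [ 0.636 -0.39   0.45 ] [ 0.68 -0.24  0.5 ]
scene 0.5 663 [[ 0.669 -0.231  0.55 ]] [ 0.669 -0.39   0.5  ] [ 0.68  -0.211  0.55 ]
scene 0.55 294 [[ 0.658 -0.245  0.559]] [ 0.658 -0.255  0.55 ] [ 0.68  -0.2    0.572]
```

View pics/obs.png

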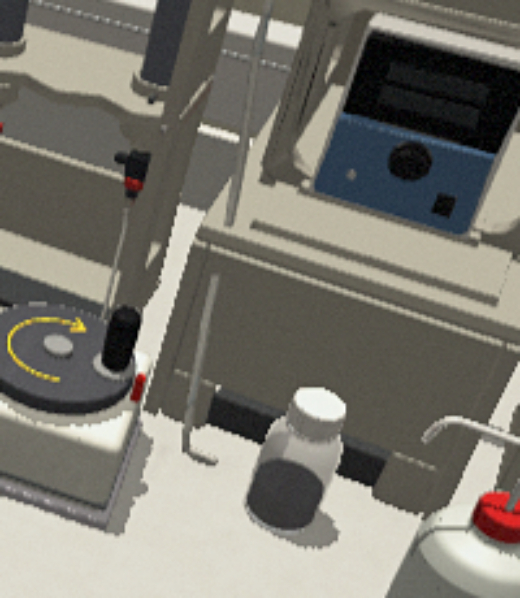

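The dispenser edge and tube stand at x≈0.60 near y −0.33. I'll keep the present yaw, which swings the body's −y end away from them, and travel at z 0.22.

>>> {"op": "move_arm", "data": {"moves": [{"hand":60,"x":-1,"y":0},{"hand":60,"x":-1,"y":0},{"hand":60,"x":-1,"y":0},{"hand":60,"x":-1,"y":0},{"hand":60,"x":-1,"y":0},{"hand":60,"x":-1,"y":0},{"hand":60,"x":-1,"y":0},{"hand":60,"x":-1,"y":0},{"hand":60,"x":-1,"y":0},{"hand":60,"x":-1,"y":0},{"hand":60,"x":-0.4,"y":-1},{"hand":60,"x":-0.4,"y":-1},{"hand":60,"x":-0.4,"y":-1},{"hand":60,"x":-0.4,"y":-1},{"hand":60,"x":-0.4,"y":-1},{"hand":60,"x":-0.4,"y":-1},{"hand":60,"x":-0.4,"y":-1},{"hand":60,"x":-0.4,"y":-1},{"hand":60,"x":-0.4,"y":-1},{"hand":60,"x":-0.4,"y":-1}]}}

```text
schema error: expected keys hand, x, y, z, wx, wy, wz
```

>>> {"op": "move_arm", "data": {"moves": [{"hand":60,"x":-0.4,"y":-1},{"hand":60,"x":-0.4,"y":-1},{"hand":60,"x":-0.4,"y":-1},{"hand":60,"x":-0.4,"y":-1},{"hand":60,"x":-0.4,"y":-1},{"hand":60,"x":-0.4,"y":-1},{"hand":60,"x":-0.4,"y":-1},{"hand":60,"x":-0.4,"y":-1},{"hand":60,"x":-0.4,"y":-1},{"hand":60,"x":-0.4,"y":-1},{"hand":60,"x":-0.4,"y":-1},{"hand":60,"x":-0.4,"y":-1},{"hand":60,"x":-0.4,"y":-1},{"hand":60,"x":-0.4,"y":-1},{"hand":60},{"hand":60}]}}

```text
schema error: expected keys hand, x, y, z, wx, wy, wz
```

```bash
cat >> h.py <<'E'
def report(goal):
    from rig import bot
    s=bot.read_state();R=s["tcp_rot"];d=np.array(goal)-s["position"]
    print("t",round(s["time_s"],2),"pos",s["position"].round(4),"F",s["force"].round(1),"open",round(s["opening"],3),"q",s["joint_positions"].round(0))
    print("rows units tool",(R.T@d/.025).round(3),"yaw",np.degrees(np.arctan2(R[1,1],R[0,1])).round(2))
    return s
E
python3 - <<'E'
from h import *
from rig import vision
import cv2,pickle
s=report([.515,-.286,.222])
c=vision.capture("wrist");c["s"]=s;pickle.dump(c,open("w1.pkl","wb"))
cv2.imwrite("pics/w1.png",c["image"][...,::-1])
c["pose"]=np.block([[s["tcp_rot"],s["position"][:,None]],[np.zeros((1,3)),np.ones((1,1))]])@c["hand_eye"]
W=cloud(c);P=W[c["z_map"]>0]
q=P[(abs(P[:,2]-.16)<.012)&(np.hypot(P[:,0]-.515,P[:,1]+.286)<.03)]
print(len(q),q.mean(0),q.min(0),q.max(0))
E
```

```text
t 0.15 pos [0.1664 0.6019 0.2218] F [ 0.2  0.1 -0.4] open 1.004 q [ 64.  30.  82.  -0.  68. -10.]
rows units tool [-22.908 -30.513   0.035] yaw 74.54<stdin>:10: RuntimeWarning: Mean of empty slice.
  ret = um.true_divide(
Traceback (most recent call last):
ValueError: zero-size array to reduction operation minimum which has no identity
```

View pics/w1.png

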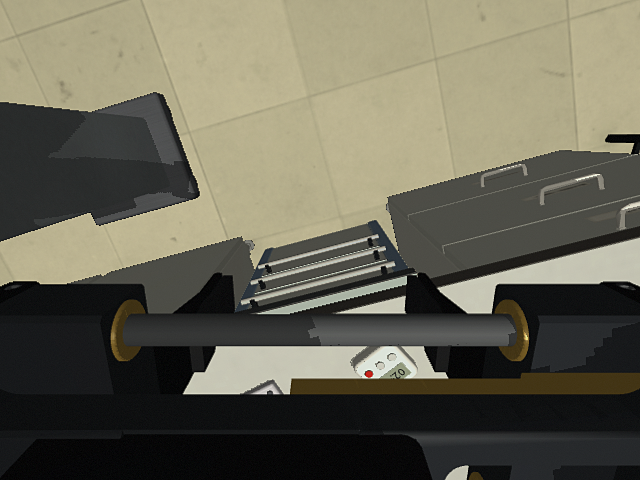

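The rows need all seven keys, so nothing moved. The wrist view is just floor and bench edge at the start pose.

>>> {"op": "move_arm", "data": {"moves": [{"hand":60,"x":-1,"y":0,"z":0,"wx":0,"wy":0,"wz":0},{"hand":60,"x":-1,"y":0,"z":0,"wx":0,"wy":0,"wz":0},{"hand":60,"x":-1,"y":0,"z":0,"wx":0,"wy":0,"wz":0},{"hand":60,"x":-1,"y":0,"z":0,"wx":0,"wy":0,"wz":0},{"hand":60,"x":-1,"y":0,"z":0,"wx":0,"wy":0,"wz":0},{"hand":60,"x":-1,"y":0,"z":0,"wx":0,"wy":0,"wz":0},{"hand":60,"x":-1,"y":0,"z":0,"wx":0,"wy":0,"wz":0},{"hand":60,"x":-1,"y":0,"z":0,"wx":0,"wy":0,"wz":0},{"hand":60,"x":-1,"y":0,"z":0,"wx":0,"wy":0,"wz":0},{"hand":60,"x":-1,"y":0,"z":0,"wx":0,"wy":0,"wz":0},{"hand":60,"x":-0.4,"y":-1,"z":0,"wx":0,"wy":0,"wz":0},{"hand":60,"x":-0.4,"y":-1,"z":0,"wx":0,"wy":0,"wz":0},{"hand":60,"x":-0.4,"y":-1,"z":0,"wx":0,"wy":0,"wz":0},{"hand":60,"x":-0.4,"y":-1,"z":0,"wx":0,"wy":0,"wz":0},{"hand":60,"x":-0.4,"y":-1,"z":0,"wx":0,"wy":0,"wz":0},{"hand":60,"x":-0.4,"y":-1,"z":0,"wx":0,"wy":0,"wz":0},{"hand":60,"x":-0.4,"y":-1,"z":0,"wx":0,"wy":0,"wz":0},{"hand":60,"x":-0.4,"y":-1,"z":0,"wx":0,"wy":0,"wz":0},{"hand":60,"x":-0.4,"y":-1,"z":0,"wx":0,"wy":0,"wz":0},{"hand":60,"x":-0.4,"y":-1,"z":0,"wx":0,"wy":0,"wz":0}]}}

```text
time_s: 2.2
position: [0.4371, 0.267, 0.2225]
tcp_rot: [[-0.964, 0.266, -0.0], [0.266, 0.964, -0.0], [0.0, -0.0, -1.0]]
force: [0.1, 0.4, -0.5]
opening: 0.689
```

>>> {"op": "move_arm", "data": {"moves": [{"hand":60,"x":-0.4,"y":-1,"z":0,"wx":0,"wy":0,"wz":0},{"hand":60,"x":-0.4,"y":-1,"z":0,"wx":0,"wy":0,"wz":0},{"hand":60,"x":-0.4,"y":-1,"z":0,"wx":0,"wy":0,"wz":0},{"hand":60,"x":-0.4,"y":-1,"z":0,"wx":0,"wy":0,"wz":0},{"hand":60,"x":-0.4,"y":-1,"z":0,"wx":0,"wy":0,"wz":0},{"hand":60,"x":-0.4,"y":-1,"z":0,"wx":0,"wy":0,"wz":0},{"hand":60,"x":-0.4,"y":-1,"z":0,"wx":0,"wy":0,"wz":0},{"hand":60,"x":-0.4,"y":-1,"z":0,"wx":0,"wy":0,"wz":0},{"hand":60,"x":-0.4,"y":-1,"z":0,"wx":0,"wy":0,"wz":0},{"hand":60,"x":-0.4,"y":-1,"z":0,"wx":0,"wy":0,"wz":0},{"hand":60,"x":-0.4,"y":-1,"z":0,"wx":0,"wy":0,"wz":0},{"hand":60,"x":-0.4,"y":-1,"z":0,"wx":0,"wy":0,"wz":0},{"hand":60,"x":-0.4,"y":-1,"z":0,"wx":0,"wy":0,"wz":0},{"hand":60,"x":-0.4,"y":-1,"z":0,"wx":0,"wy":0,"wz":0},{"hand":60,"x":0,"y":0,"z":0,"wx":0,"wy":0,"wz":0},{"hand":60,"x":0,"y":0,"z":0,"wx":0,"wy":0,"wz":0}]}}

```text
time_s: 3.8
position: [0.4786, -0.1066, 0.2223]
tcp_rot: [[-0.963, 0.268, -0.001], [0.268, 0.963, 0.001], [0.001, 0.001, -1.0]]
force: [-0.3, 0.2, 0.5]
opening: 0.686
```

```bash
cat > w.py <<'E'
from h import *
from rig import vision
import cv2,pickle,sys
s=report([.515,-.286,.222])
c=vision.capture("wrist");c["s"]=s
cv2.imwrite(sys.argv[1],c["image"][...,::-1])
c["pose"]=np.block([[s["tcp_rot"],s["position"][:,None]],[np.zeros((1,3)),np.ones((1,1))]])@c["hand_eye"]
pickle.dump(c,open("w1.pkl","wb"))
W=cloud(c);P=W[c["z_map"]>0]
for lo,hi in((.161,.172),(.13,.160)):
    q=P[(P[:,2]>lo)&(P[:,2]<hi)&(np.hypot(P[:,0]-.515,P[:,1]+.286)<.03)]
    if len(q):print(len(q),q.mean(0),q.min(0),q.max(0),(q.min(0)+q.max(0))/2)
E
python3 w.py pics/w2.png
```

```text
t 3.8 pos [ 0.4786 -0.1066  0.2223] F [-0.3  0.2  0.5] open 0.686 q [ -26.   20.  101.    0.   59. -100.]
rows units tool [-3.327 -6.523  0.007] yaw 74.45
```

View pics/w2.png

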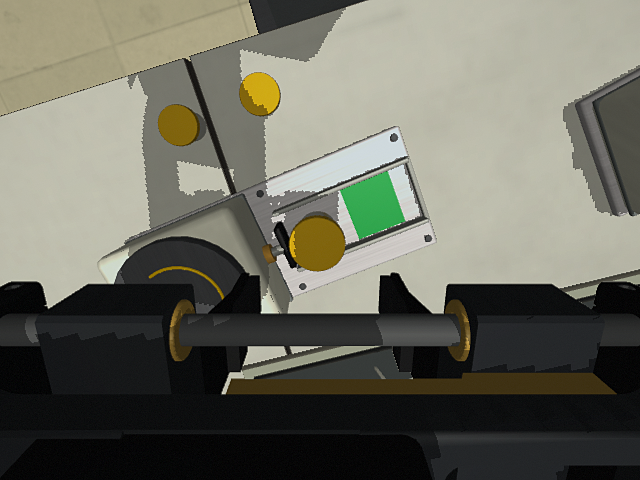

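The wrist view, taken over the yellow cup at (317,243), shows the wheel to the left at (180,280) and the two small cups at (178,125) and (260,93). On to the handle.

>>> {"op": "move_arm", "data": {"moves": [{"hand":60,"x":-0.5,"y":-1,"z":0,"wx":0,"wy":0,"wz":0},{"hand":60,"x":-0.5,"y":-1,"z":0,"wx":0,"wy":0,"wz":0},{"hand":60,"x":-0.5,"y":-1,"z":0,"wx":0,"wy":0,"wz":0},{"hand":60,"x":-0.5,"y":-1,"z":0,"wx":0,"wy":0,"wz":0},{"hand":60,"x":-0.5,"y":-1,"z":0,"wx":0,"wy":0,"wz":0},{"hand":60,"x":-0.5,"y":-1,"z":0,"wx":0,"wy":0,"wz":0},{"hand":60,"x":-0.33,"y":-0.52,"z":0,"wx":0,"wy":0,"wz":0},{"hand":60,"x":0,"y":0,"z":0,"wx":0,"wy":0,"wz":0},{"hand":60,"x":0,"y":0,"z":0,"wx":0,"wy":0,"wz":0}]}}

```text
time_s: 4.75
position: [0.5153, -0.2841, 0.2222]
tcp_rot: [[-0.964, 0.266, -0.001], [0.266, 0.964, 0.002], [0.002, 0.001, -1.0]]
force: [-0.7, -0.0, -0.3]
opening: 0.688
```

```bash
python3 w.py pics/w3.png
```

```text
t 4.75 pos [ 0.5153 -0.2841  0.2222] F [-0.7 -0.  -0.3] open 0.688 q [ -40.   27.   87.    0.   65. -114.]
rows units tool [-0.008 -0.076  0.008] yaw 74.58
722 [ 0.51462174 -0.28443448  0.16374067] [ 0.50475232 -0.2952635   0.16101543] [ 0.52613386 -0.27393067  0.16636715] [ 0.51544309 -0.28459708  0.16369129]
320 [ 0.50708452 -0.28226832  0.14784217] [ 0.50384003 -0.29563671  0.1302187 ] [ 0.5271194  -0.27318865  0.15997009] [ 0.51547972 -0.28441268  0.1450944 ]
```

View pics/w3.png

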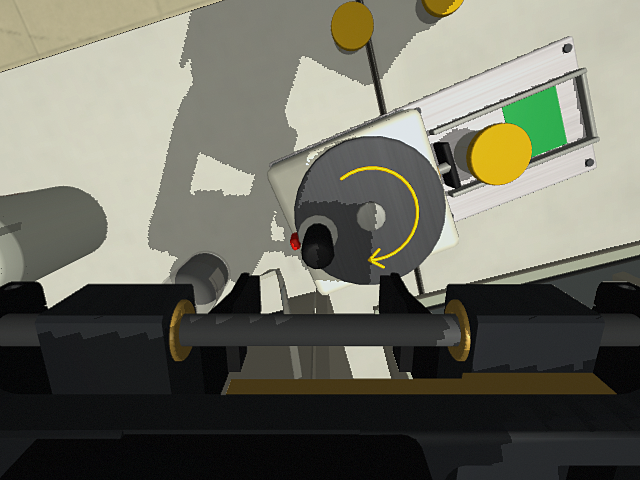

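The wrist view now shows the handle top at (318,235), the red pointer at (295,241), the axle at (372,214) and the cup at (500,153). I'll fit the axle, home direction and cup from this one consistent view.

Run:
```python
import pickle,numpy as np,cv2
from h import *
c=pickle.load(open("w1.pkl","rb"));W=cloud(c);im=c["image"].astype(int);z=c["z_map"]
T=c["pose"]
def ray(u,v,h):
    d=T[:3,:3]@np.array([(u-c["cx"])/c["fx"],(v-c["cy"])/c["fy"],1]);o=T[:3,3];return o+d*(h-o[2])/d[2]
print("knob ray",ray(371.5,214,.114))
box=np.zeros(z.shape,bool);box[120:280,270:460]=1
m=box&(abs(W[...,2]-.114)<.0025)&(np.hypot(W[...,0]-.51,W[...,1]+.241)<.02);print("knob",m.sum(),W[m].mean(0),(W[m].min(0)+W[m].max(0))/2)
m=box&(abs(W[...,2]-.108)<.004)&(im.max(2)<135)&(np.hypot(W[...,0]-.51,W[...,1]+.241)<.075)
(x,y),r=cv2.minEnclosingCircle((W[m][:,:2]*1000).astype(np.float32));print("wheel",m.sum(),x,y,r)
y_=(im[...,0]>im[...,2]+60)&(im[...,1]>im[...,2]+40);y_[:115]=0;y_[190:]=0;y_[:,:462]=0
print("lid",y_.sum(),np.median(W[y_],0),(W[y_].min(0)+W[y_].max(0))/2)
g=(im[...,1]>im[...,0]+40)&(im[...,1]>im[...,2]+40);print("green",g.sum(),W[g].mean(0))
r=(im[...,0]>im[...,1]+80)&(im[...,0]>im[...,2]+80)&box;print("red",r.sum(),W[r].mean(0),W[r].max(0))
```

```text
knob ray [ 0.5101436 -0.2388968  0.114    ]
knob 667 [ 0.51137702 -0.23989546  0.11407832] [ 0.51185275 -0.23986253  0.11383853]
wheel 14897 512.187255859375 -243.71218872070312 65.09269714355469
lid 3159 [ 0.49765335 -0.11585422  0.07212248] [ 0.48416868 -0.17553103  0.22270131]
green 2622 [ 0.48525395 -0.04609481  0.01502404]
red 81 [ 0.51949552 -0.30566809  0.10693628] [ 0.52444855 -0.30249007  0.10877216]
```

>>> {"op": "move_arm", "data": {"moves": [{"hand":60,"x":0,"y":0,"z":0.5,"wx":0,"wy":0,"wz":0},{"hand":60,"x":0,"y":0,"z":0.5,"wx":0,"wy":0,"wz":0},{"hand":60,"x":0,"y":0,"z":0.5,"wx":0,"wy":0,"wz":0},{"hand":60,"x":0,"y":0,"z":0.5,"wx":0,"wy":0,"wz":0},{"hand":60,"x":0,"y":0,"z":0.5,"wx":0,"wy":0,"wz":0},{"hand":60,"x":0,"y":0,"z":0.5,"wx":0,"wy":0,"wz":0},{"hand":60,"x":0,"y":0,"z":0.5,"wx":0,"wy":0,"wz":0},{"hand":60,"x":0,"y":0,"z":0.3,"wx":0,"wy":0,"wz":0},{"hand":60,"x":0,"y":0,"z":0,"wx":0,"wy":0,"wz":0}]}}

```text
time_s: 5.7
position: [0.515, -0.2853, 0.1261]
tcp_rot: [[-0.964, 0.267, -0.002], [0.267, 0.964, 0.002], [0.002, 0.001, -1.0]]
force: [-0.8, -0.1, -0.2]
opening: 0.69
```

>>> {"op": "move_arm", "data": {"moves": [{"hand":40,"x":0,"y":0,"z":0,"wx":0,"wy":0,"wz":0},{"hand":10,"x":0,"y":0,"z":0,"wx":0,"wy":0,"wz":0},{"hand":10,"x":0,"y":0,"z":0,"wx":0,"wy":0,"wz":0},{"hand":10,"x":0,"y":0,"z":0,"wx":0,"wy":0,"wz":0},{"hand":10,"x":0,"y":0,"z":0,"wx":0,"wy":0,"wz":0},{"hand":10,"x":0,"y":0,"z":0,"wx":0,"wy":0,"wz":0},{"hand":10,"x":0,"y":0,"z":0,"wx":0,"wy":0,"wz":0}]}}

```text
time_s: 6.4
position: [0.5158, -0.2857, 0.1278]
tcp_rot: [[-0.964, 0.267, 0.0], [0.267, 0.964, 0.0], [-0.0, 0.0, -1.0]]
force: [0.6, 0.0, 1.9]
opening: 0.243
```

```bash
python3 w.py pics/w4.png
```

```text
t 6.4 pos [ 0.5158 -0.2857  0.1278] F [0.6 0.  1.9] open 0.243 q [ -40.   35.   92.    0.   53. -114.]
rows units tool [ 0.027 -0.021 -3.768] yaw 74.54
962 [ 0.50791334 -0.28256926  0.16437404] [ 0.49962015 -0.3033913   0.16100202] [ 0.5280185  -0.26080086  0.17198686] [ 0.51381933 -0.28209608  0.16649444]
2551 [ 0.50669054 -0.28227301  0.14709914] [ 0.49983735 -0.30284725  0.13003658] [ 0.51603955 -0.26123562  0.15999807] [ 0.50793845 -0.28204143  0.14501732]
```

View pics/w4.png

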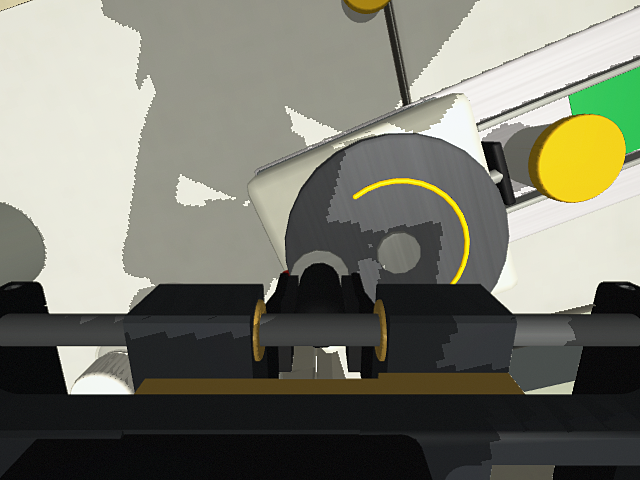

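The fingers hold the handle (opening 21 mm, matching the grip) and the forces are about 0. Next I'll work out the circle increments.

```bash
cat > tab.py <<'E'
import numpy as np,json
def table(ax,p0,phi0,phi1,n,yaw=74.55,r=.045,home=-84.0):
    t=np.radians(home-np.linspace(phi0,phi1,n+1)[1:])
    p=np.c_[ax[0]+r*np.cos(t),ax[1]+r*np.sin(t)]
    a=np.radians(yaw);R=np.array([[-np.sin(a),np.cos(a)],[np.cos(a),np.sin(a)]]) # cols: tool x, tool y
    q=(p-p0)@R/.025; q=np.round(q,2);return np.diff(np.r_[[[0,0]],q],axis=0).round(2)
E
python3 -c "
from tab import *
print(table([.5113,-.2409],np.array([.5158,-.2857]),0,360,48).tolist())"
```

```text
[[0.22, -0.07], [0.23, -0.04], [0.23, -0.01], [0.24, 0.02], [0.23, 0.05], [0.22, 0.08], [0.21, 0.11], [0.19, 0.13], [0.18, 0.16], [0.15, 0.18], [0.13, 0.2], [0.1, 0.21], [0.07, 0.23], [0.04, 0.23], [0.01, 0.23], [-0.02, 0.24], [-0.05, 0.23], [-0.08, 0.22], [-0.11, 0.21], [-0.13, 0.19], [-0.16, 0.18], [-0.18, 0.15], [-0.2, 0.12], [-0.21, 0.1], [-0.23, 0.08], [-0.23, 0.04], [-0.23, 0.01], [-0.24, -0.02], [-0.23, -0.05], [-0.22, -0.08], [-0.21, -0.11], [-0.19, -0.13], [-0.18, -0.16], [-0.15, -0.18], [-0.12, -0.2], [-0.1, -0.21], [-0.08, -0.23], [-0.04, -0.23], [-0.01, -0.23], [0.02, -0.24], [0.05, -0.23], [0.08, -0.22], [0.11, -0.21], [0.13, -0.19], [0.16, -0.18], [0.18, -0.15], [0.2, -0.13], [0.21, -0.1]]
```

>>> {"op": "move_arm", "data": {"moves": [{"hand":10,"x":0.22,"y":-0.07,"z":0,"wx":0,"wy":0,"wz":0},{"hand":10,"x":0.23,"y":-0.04,"z":0,"wx":0,"wy":0,"wz":0},{"hand":10,"x":0.23,"y":-0.01,"z":0,"wx":0,"wy":0,"wz":0},{"hand":10,"x":0.24,"y":0.02,"z":0,"wx":0,"wy":0,"wz":0}]}}

```text
time_s: 6.85
position: [0.4933, -0.2818, 0.1278]
tcp_rot: [[-0.964, 0.267, 0.002], [0.267, 0.964, 0.0], [-0.002, 0.001, -1.0]]
force: [6.4, 3.5, -0.5]
opening: 0.243
```

>>> {"op": "move_arm", "data": {"moves": [{"hand":10,"x":0.23,"y":0.05,"z":0,"wx":0,"wy":0,"wz":0},{"hand":10,"x":0.22,"y":0.08,"z":0,"wx":0,"wy":0,"wz":0},{"hand":10,"x":0.21,"y":0.11,"z":0,"wx":0,"wy":0,"wz":0},{"hand":10,"x":0.19,"y":0.13,"z":0,"wx":0,"wy":0,"wz":0}]}}

```text
time_s: 7.25
position: [0.4764, -0.2682, 0.1278]
tcp_rot: [[-0.964, 0.268, 0.005], [0.268, 0.964, -0.002], [-0.005, -0.001, -1.0]]
force: [8.0, 1.5, -2.1]
opening: 0.241
```

>>> {"op": "move_arm", "data": {"moves": [{"hand":10,"x":0.18,"y":0.16,"z":0,"wx":0,"wy":0,"wz":0},{"hand":10,"x":0.15,"y":0.18,"z":0,"wx":0,"wy":0,"wz":0},{"hand":10,"x":0.13,"y":0.2,"z":0,"wx":0,"wy":0,"wz":0},{"hand":10,"x":0.1,"y":0.21,"z":0,"wx":0,"wy":0,"wz":0},{"hand":10,"x":0.07,"y":0.23,"z":0,"wx":0,"wy":0,"wz":0},{"hand":10,"x":0.04,"y":0.23,"z":0,"wx":0,"wy":0,"wz":0}]}}

```text
time_s: 7.85
position: [0.4675, -0.2361, 0.1278]
tcp_rot: [[-0.964, 0.266, 0.002], [0.266, 0.964, -0.005], [-0.004, -0.004, -1.0]]
force: [2.4, -3.9, -2.4]
opening: 0.246
```

```bash
python3 w.py pics/w5.png
```

```text
t 7.85 pos [ 0.4675 -0.2361  0.1278] F [ 2.4 -3.9 -2.4] open 0.246 q [ -39.   30.  102.   -0.   47. -113.]
rows units tool [-2.376 -1.434 -3.753] yaw 74.57
```

View pics/w5.png

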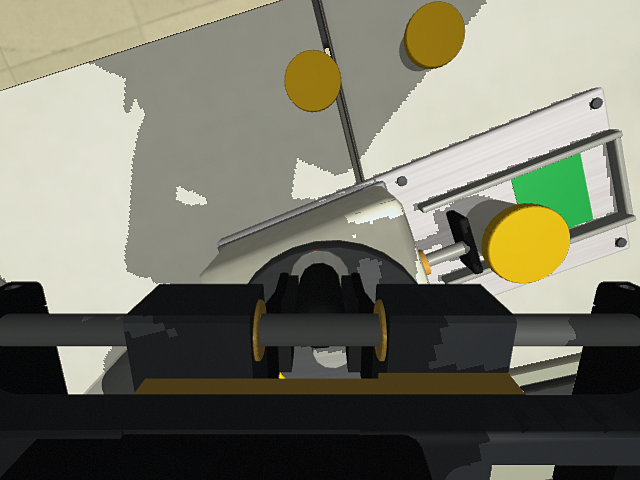

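The handle is still in the jaws at (320,290), and the pusher rod has extended to about (465,245), near the cup. Continuing.

>>> {"op": "move_arm", "data": {"moves": [{"hand":10,"x":0.01,"y":0.23,"z":0,"wx":0,"wy":0,"wz":0},{"hand":10,"x":-0.02,"y":0.24,"z":0,"wx":0,"wy":0,"wz":0},{"hand":10,"x":-0.05,"y":0.23,"z":0,"wx":0,"wy":0,"wz":0},{"hand":10,"x":-0.08,"y":0.22,"z":0,"wx":0,"wy":0,"wz":0},{"hand":10,"x":-0.11,"y":0.21,"z":0,"wx":0,"wy":0,"wz":0},{"hand":10,"x":-0.13,"y":0.19,"z":0,"wx":0,"wy":0,"wz":0}]}}

```text
time_s: 8.5
position: [0.4842, -0.2055, 0.1278]
tcp_rot: [[-0.964, 0.265, -0.001], [0.265, 0.964, -0.002], [0.001, -0.002, -1.0]]
force: [-0.5, -5.4, 0.7]
opening: 0.245
```

>>> {"op": "move_arm", "data": {"moves": [{"hand":10,"x":-0.16,"y":0.18,"z":0,"wx":0,"wy":0,"wz":0},{"hand":10,"x":-0.18,"y":0.15,"z":0,"wx":0,"wy":0,"wz":0},{"hand":10,"x":-0.2,"y":0.12,"z":0,"wx":0,"wy":0,"wz":0},{"hand":10,"x":-0.21,"y":0.1,"z":0,"wx":0,"wy":0,"wz":0},{"hand":10,"x":-0.23,"y":0.08,"z":0,"wx":0,"wy":0,"wz":0},{"hand":10,"x":-0.23,"y":0.04,"z":0,"wx":0,"wy":0,"wz":0}]}}

```text
time_s: 9.1
position: [0.5173, -0.196, 0.1277]
tcp_rot: [[-0.964, 0.266, -0.003], [0.266, 0.964, 0.001], [0.003, 0.0, -1.0]]
force: [-3.8, -3.2, 6.4]
opening: 0.243
```

Forces are small. Continuing.

>>> {"op": "move_arm", "data": {"moves": [{"hand":10,"x":-0.23,"y":0.01,"z":0,"wx":0,"wy":0,"wz":0},{"hand":10,"x":-0.24,"y":-0.02,"z":0,"wx":0,"wy":0,"wz":0},{"hand":10,"x":-0.23,"y":-0.05,"z":0,"wx":0,"wy":0,"wz":0},{"hand":10,"x":-0.22,"y":-0.08,"z":0,"wx":0,"wy":0,"wz":0},{"hand":10,"x":-0.21,"y":-0.11,"z":0,"wx":0,"wy":0,"wz":0},{"hand":10,"x":-0.19,"y":-0.13,"z":0,"wx":0,"wy":0,"wz":0}]}}

```text
time_s: 9.7
position: [0.5467, -0.2118, 0.1277]
tcp_rot: [[-0.964, 0.267, -0.003], [0.267, 0.964, 0.005], [0.004, 0.004, -1.0]]
force: [-2.0, 3.7, 7.2]
opening: 0.245
```

>>> {"op": "move_arm", "data": {"moves": [{"hand":10,"x":-0.18,"y":-0.16,"z":0,"wx":0,"wy":0,"wz":0},{"hand":10,"x":-0.15,"y":-0.18,"z":0,"wx":0,"wy":0,"wz":0},{"hand":10,"x":-0.12,"y":-0.2,"z":0,"wx":0,"wy":0,"wz":0},{"hand":10,"x":-0.1,"y":-0.21,"z":0,"wx":0,"wy":0,"wz":0},{"hand":10,"x":-0.08,"y":-0.23,"z":0,"wx":0,"wy":0,"wz":0},{"hand":10,"x":-0.04,"y":-0.23,"z":0,"wx":0,"wy":0,"wz":0}]}}

```text
time_s: 10.3
position: [0.5568, -0.2473, 0.1278]
tcp_rot: [[-0.964, 0.267, 0.002], [0.267, 0.964, 0.001], [-0.002, 0.002, -1.0]]
force: [2.7, 3.8, 5.1]
opening: 0.248
```

>>> {"op": "move_arm", "data": {"moves": [{"hand":10,"x":-0.01,"y":-0.23,"z":0,"wx":0,"wy":0,"wz":0},{"hand":10,"x":0.02,"y":-0.24,"z":0,"wx":0,"wy":0,"wz":0},{"hand":10,"x":0.05,"y":-0.23,"z":0,"wx":0,"wy":0,"wz":0},{"hand":10,"x":0.08,"y":-0.22,"z":0,"wx":0,"wy":0,"wz":0},{"hand":10,"x":0.11,"y":-0.21,"z":0,"wx":0,"wy":0,"wz":0},{"hand":10,"x":0.13,"y":-0.19,"z":0,"wx":0,"wy":0,"wz":0}]}}

```text
time_s: 10.9
position: [0.5374, -0.2781, 0.1278]
tcp_rot: [[-0.964, 0.267, 0.0], [0.267, 0.964, -0.001], [-0.0, -0.0, -1.0]]
force: [3.1, 2.6, 6.3]
opening: 0.246
```

>>> {"op": "move_arm", "data": {"moves": [{"hand":10,"x":0.16,"y":-0.18,"z":0,"wx":0,"wy":0,"wz":0},{"hand":10,"x":0.18,"y":-0.15,"z":0,"wx":0,"wy":0,"wz":0},{"hand":10,"x":0.2,"y":-0.13,"z":0,"wx":0,"wy":0,"wz":0},{"hand":10,"x":0.21,"y":-0.1,"z":0,"wx":0,"wy":0,"wz":0},{"hand":10,"x":0,"y":0,"z":0,"wx":0,"wy":0,"wz":0},{"hand":10,"x":0,"y":0,"z":0,"wx":0,"wy":0,"wz":0}]}}

```text
time_s: 11.5
position: [0.5141, -0.2858, 0.1277]
tcp_rot: [[-0.964, 0.266, -0.003], [0.266, 0.964, 0.001], [0.003, 0.0, -1.0]]
force: [0.4, 1.4, 7.7]
opening: 0.248
```

```bash
python3 w.py pics/w6.png
```

```text
t 11.5 pos [ 0.5141 -0.2858  0.1277] F [0.4 1.4 7.7] open 0.248 q [ -40.   34.   92.   -0.   53. -114.]
rows units tool [-2.400e-02  1.000e-03 -3.772e+00] yaw 74.55
970 [ 0.50625441 -0.28265092  0.1643107 ] [ 0.498086   -0.30322116  0.16100365] [ 0.52673779 -0.26099394  0.17187776] [ 0.51241189 -0.28210755  0.1664407 ]
2537 [ 0.505066   -0.28236533  0.1469999 ] [ 0.49807789 -0.30341697  0.13002067] [ 0.51508665 -0.26138342  0.15999889] [ 0.50658227 -0.2824002   0.14500978]
```

View pics/w6.png

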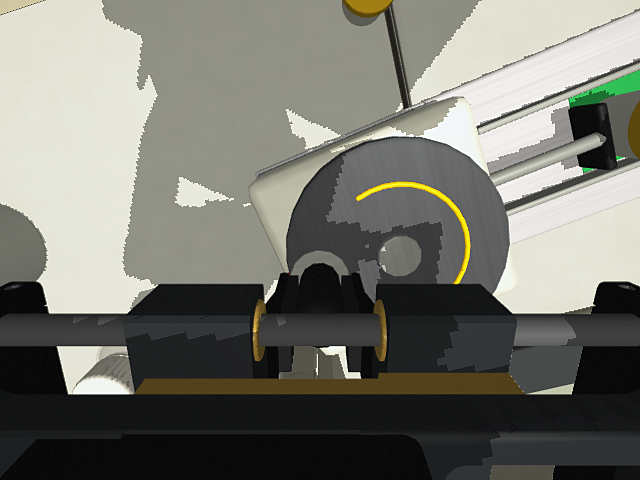

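The wheel is back near home, and the pusher now stands at about (595,138). Releasing and lifting.

>>> {"op": "move_arm", "data": {"moves": [{"hand":35,"x":0,"y":0,"z":0,"wx":0,"wy":0,"wz":0},{"hand":60,"x":0,"y":0,"z":0,"wx":0,"wy":0,"wz":0},{"hand":60,"x":0,"y":0,"z":0,"wx":0,"wy":0,"wz":0},{"hand":60,"x":0,"y":0,"z":0,"wx":0,"wy":0,"wz":0},{"hand":60,"x":0,"y":0,"z":-0.4,"wx":0,"wy":0,"wz":0},{"hand":60,"x":0,"y":0,"z":-0.5,"wx":0,"wy":0,"wz":0},{"hand":60,"x":0,"y":0,"z":-0.5,"wx":0,"wy":0,"wz":0},{"hand":60,"x":0,"y":0,"z":-0.5,"wx":0,"wy":0,"wz":0},{"hand":60,"x":0,"y":0,"z":-0.5,"wx":0,"wy":0,"wz":0},{"hand":60,"x":0,"y":0,"z":-0.5,"wx":0,"wy":0,"wz":0},{"hand":60,"x":0,"y":0,"z":-0.5,"wx":0,"wy":0,"wz":0},{"hand":60,"x":0,"y":0,"z":-0.4,"wx":0,"wy":0,"wz":0},{"hand":60,"x":0,"y":0,"z":0,"wx":0,"wy":0,"wz":0},{"hand":60,"x":0,"y":0,"z":0,"wx":0,"wy":0,"wz":0}]}}

```text
time_s: 12.95
position: [0.5158, -0.2858, 0.2226]
tcp_rot: [[-0.964, 0.267, 0.0], [0.267, 0.964, 0.0], [-0.0, 0.0, -1.0]]
force: [-0.0, 0.5, 0.0]
opening: 0.689
```

```bash
python3 w.py pics/w7.png
python3 - <<'E'
import pickle,numpy as np,cv2
from h import *
from rig import vision
c=pickle.load(open("w1.pkl","rb"));W=cloud(c);im=c["image"].astype(int)
ax=np.array([.5113,-.2405])
m=(W[...,2]>.161)&(W[...,2]<.17)&(np.hypot(W[...,0]-.515,W[...,1]+.285)<.02);h=(W[m].min(0)+W[m].max(0))/2
print("handle",h,"deg past home (cw):",-84-np.degrees(np.arctan2(h[1]-ax[1],h[0]-ax[0])))
y=(im[...,0]>im[...,2]+60)&(im[...,1]>im[...,2]+40)&(W[...,2]>.05)&(W[...,2]<.075)&(W[...,1]>-.13)&(W[...,0]>.46)
p=(W[y].min(0)+W[y].max(0))/2;print("lid",y.sum(),p,W[y].min(0),W[y].max(0),"dist",np.hypot(*(p[:2]-ax)),"lid z std",W[y][:,2].std())
t=vision.capture("top");cv2.imwrite("pics/top2.png",cv2.resize(t["image"][180:300,140:480,::-1],None,fx=2.3,fy=2.3))
E
```

```text
t 12.95 pos [ 0.5158 -0.2858  0.2226] F [-0.   0.5  0. ] open 0.689 q [ -40.   27.   87.    0.   65. -114.]
rows units tool [ 0.03  -0.017  0.025] yaw 74.54
731 [ 0.51291032 -0.28446252  0.16372997] [ 0.503106   -0.29518072  0.16102334] [ 0.52407255 -0.27420411  0.16581999] [ 0.51358927 -0.28469242  0.16342167]
316 [ 0.50541897 -0.28234981  0.14775982] [ 0.50228134 -0.29573301  0.13002452] [ 0.51856898 -0.27332773  0.15998376] [ 0.51042516 -0.28453037  0.14500414]
handle [ 0.51358927 -0.28469242  0.16342167] deg past home (cw): 3.0345916044548034
lid 3512 [ 0.49149607 -0.05168253  0.0679606 ] [ 0.4651557  -0.07886566  0.06099187] [ 0.51783643 -0.0244994   0.07492934] dist 0.18985318464576953 lid z std 0.001962465304482965
```

View pics/w7.png

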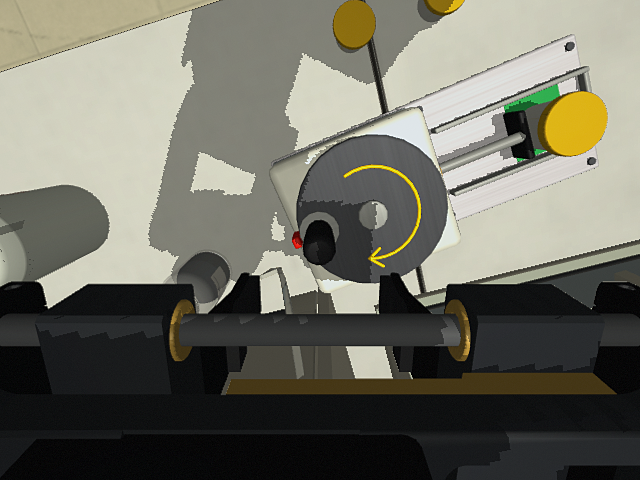

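View pics/top2.png

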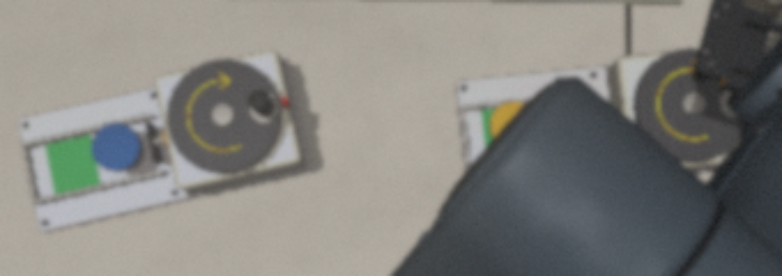

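The handle stands at the red pointer (318,235), about 3° past home. The yellow cup is upright 190 mm from the axle, against a target of 192 mm. The blue feeder is unchanged and the gripper is clear of everything.

```bash
python3 -c "
from rig import order;print(order.hand_in())"
```

```text
the job is handed in; nothing more can be done
None
```

I turned the yellow cup's flywheel one full clockwise revolution by its handle, let go, lifted clear and handed the job in at about 13 s.

**Last checks, measured from the wrist and top cameras:**
- **Handle:** it stands about 3° (0.05 rad) past the red pointer; the limit is 0.26 rad.
- **Yellow cup:** it is upright and about 190 mm from the axle, against a target of 192 mm.
- **Pusher:** I saw it extended behind the cup but did not measure its travel separately.
- **Blue feeder:** its cup and handle look unchanged in the top view; I only compared them by eye.
- **Gripper:** it was open, with its finger tips about 58 mm above the handle, and the measured force was about 0 N.

**Forces:** the readings taken during the turn stayed under about 10 N.

**Disagreements:** axle estimates from the different views differed by 2–4 mm. My first move call was refused because rows were missing keys, and nothing moved.

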